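# Present the choke that has its core to the code reader

### The job

Two look-alike choke cans stand in the two bays of the black tray, but one was built without its iron core and is much lighter. Lift each one in turn a few centimetres clear of the tray to feel which is heavier, putting the lighter one back to stand upright in its own bay, then hold the heavier one upright and still, centred over the glass window of the code reader with its underside about 5 cm above the glass, and finish while still holding it there. Only the heavier can may be brought over the reader, and the other things on the bench are to be left where they are.

Things in the scene. Friction and masses are not known exactly. Their poses are not given: they have to be found in the camera images.
- can_a_center (a point): Centre (half-way up, 40 mm above the underside) of choke can A, a loose upright square aluminium can, 42 x 42 mm, 80 mm high, with a black top, four brass pins (6 mm high) on top and an orange band. z points up through the top; x and y are square to its flat sides. Starts in bay A, turned up to 25 degrees from the tray.
- can_b_center (a point): Centre (half-way up) of choke can B, identical in looks and size to can A; starts in bay B. The can without a core weighs 0.18 to 0.24 kg, the one with a core 0.45 to 0.78 kg; which of the two has it changes from run to run and cannot be seen.
- bay_a (a point): Centre of the floor of bay A of the fixed black tray, on top of the floor (4 mm above the bench). The tray is 110 mm (its x) by 270 mm (its y); its rim and the wall between its two bays stand 14 mm above the bench, 4 mm thick. Bay A is the half on the tray's +y side, about 102 x 129 mm inside; axes are the tray's, z up.
- bay_b (a point): Centre of the floor of bay B, the same tray's half on its -y side, 130 mm from bay A's centre.
- window (a point): Centre of the green glass window on top of the code reader, a fixed grey box 140 x 140 mm and 45 mm high that looks straight up; this point lies on the glass, 45 mm above the bench. z is up, x and y are square to the box.
- adapter: Bystander: loose brass adapter, 22 mm across, 24 mm high, standing beside the tray. Origin at the centre of its underside.
- coupler: Bystander: loose steel coupler, 26 mm across, 30 mm high, standing beside the reader. Origin at the centre of its underside.
- screwdriver: Bystander: red-handled screwdriver, 180 mm long, lying on the bench along its own x.
- spool: Bystander: blue wire spool, 60 mm across, 40 mm high, standing on its flange. Origin at the centre of its underside.
- parts_bin: Bystander: open yellow parts bin, 110 x 90 mm, 50 mm high. Origin at the centre of its underside.
- mug: Bystander: white mug, 80 mm across, 90 mm high. Origin at the centre of its underside.
- flux: Bystander: small white bottle, 40 mm across, 90 mm high. Origin at the centre of its underside.

How it is judged:
By the outcome, as a careful person would: the job done as asked, in the order asked, and still so for the second after the job is handed in, while the arm keeps its last pose, push and grip.
It also fails if it takes over 72 s, if anything falls off the work surface, if the arm or the gripper's body presses on something with over 40 N, if the wrist force passes 120 N, or if a joint passes its speed limit or range.

### The arm

A 6-joint arm with a two-finger parallel gripper is mounted at the origin on the work surface. World frame = base frame: x ahead of the robot, y to its left, z up, the work surface at z = 0. Lengths are in m, angles in rad, forces in N, time in s.
With the tool pointing down it reaches from about 0.35 to 0.85 m from the base axis. Payload 8.1 kg.
Tool frame: the origin (TCP) lies at the centre of the arm's flange, where the gripper is bolted on; the fingertips stand 186 mm ahead of it and the grasp point (between the pads) lies 167 mm ahead of it; z points along the fingers, y is the line along which they close (so a half turn about z gives the same grasp; the last joint's range is limited). The gripper opens to 93 mm and grips with 3 to 60 N. Pads are 15 mm wide; open, the fingers measure 128 mm over their backs; the gripper's body (75 mm by 188 mm) begins 65 mm behind the grasp point.
Start: joints at [-1.419, 0.13, 1.488, -0, 1.523, -0.085], TCP at [0.141, -0.583, 0.405] pointing down, gripper open.
Joint ranges: [-2.96, 2.96], [-0.89, 2.26], [0.02, 2.5], [-1.34, 4.48], [0, 2.73], [-2.66, 2.66]. Speed limits (rad/s): [2.39, 2.39, 2.79, 3.14, 3.14, 3.14].

### API

Orientations are given as a rotation vector (axis times angle).
In Python, from plant import robot gives the robot as it stands.
- The arm moves only by the tool apply_moves, never from a script. Its argument "series" is a list of rows, each a list of 2 entries, a list of its own where there are three numbers: the shift along the tool's x, y, z in mm, then the turn, a rotation vector about the tool's x, y, z in rad. A call has 1 to 12 rows; each row shifts and turns the commanded pose from where the row before left it, along the tool's axes as they then stand; what a row does not reach is not made up. A row lasts 1/12 s, in which the tool goes at most 41.7 mm and 7.16 degrees, less where a joint would pass 70% of its speed; a pose out of reach is approached as far as the arm can. A call is refused whole if a number of a shift passes 41.7 or a number of a turn 0.125, either way. A call with a gripper value outside its range is refused whole. "claw" is the opening, from 0 (shut) to 1 (fully open), set as the call begins (left out, the last holds). The fingers move at their own pace and stop on an object; "newtons" is the grip in N (left out, the last holds). Time passes only in rows, so rows that do not move let the fingers close. It gives the time, the measured TCP pose, the force, the opening and the grip force at its end, in the units of the state.
- robot.read_state(): the state, without advancing time (a new reading comes with each control period).
- robot.read_camera(name): name is "side" or "top" or "wrist"; returns (picture, depth): 480x640x3 uint8, blue, green, red; 480x640 float32, m along the optical axis (not along the pixel's ray), 0 where there is no reading.
- robot.calibration(name): a dict with "fx", "fy", "cx", "cy" (pixels), "extrinsics" (4x4, takes a point from world to camera coordinates). Camera axes: x right, y down, z forward; pixel columns grow to the right and rows downward; lengths in m; the calibration is good to about 2 mm. The wrist camera is an equidistant fisheye: a pixel r from the principal point sees the ray r / f radians off the axis. A picture is of the moment at which its call begins: read the wrist's pose just before it. calibration takes no time and is no camera call; for the wrist camera it gives the pose at the moment of the call.
- robot.close_job(): hands the job in; it is judged then, once.
The state is a dict: "t": time; "q": joint angles; "dq": joint speeds; "joint_torque": joint torques, N m; "tool_pos": TCP position; "orientation": TCP orientation; "force": force on the tool from outside, world axes, zero at the start; "wrist_torque": the same for the moment, N m; "opening": finger opening in m; "gripper_force": force on a finger pad.
Only numpy, scipy, OpenCV 4.12 (cv2) and the standard library are available. Lean on these libraries where they do the work, as an engineer would, in place of code of your own. Each camera call takes 0.05 s, during which the arm holds its last target. There are 200 camera calls.

## Working session

There is one attempt and no reset: what is moved stays moved. The work goes in short steps, Python scripts to look and compute and a tool call to move; the robot and the scene stay as the last step left them, time stands still between calls to the robot, and variables do not carry over. Pictures are saved under pics/ and viewed, at most 10 in all, crops included, and the job is handed in when it is done.

Besides the shell and the picture viewer there is one more tool, called as name([rows], argument=value, ...), one row to a line, values as JSON. apply_moves: Moves the arm, as the interface text tells. Its arguments: {"type":"object","properties":{"series":{"type":"array"},"claw":{"type":"number"},"newtons":{"type":"number"}},"required":["series"]}

```bash
mkdir -p pics; python3 - <<'E'
from plant import robot
import cv2,numpy as np
s=robot.read_state();print(s)
for n in("top","side"):
    p,d=robot.read_camera(n);cv2.imwrite(f"pics/{n}0.png",p);np.savez(f"pics/{n}0.npz",p=p,d=d)
    print(n,robot.calibration(n))
E
```

```text
{'t': 0.0, 'q': array([-1.41940213e+00,  1.31165998e-01,  1.48926103e+00,  1.11198534e-05,
        1.52298472e+00, -8.54213387e-02]), 'dq': array([-0.00022942, -0.00055441,  0.00017369, -0.00131065, -0.00057598,
       -0.00111797]), 'joint_torque': array([ 2.37804306e-03, -5.59835887e+01, -4.91758561e+01,  7.70059205e-02,
        3.54514306e-02, -1.35947239e-04]), 'tool_pos': array([ 0.14074278, -0.58303166,  0.40369427]), 'orientation': array([-3.11778955e+00, -3.70904675e-01,  7.67576963e-05]), 'force': array([-0.02252923, -0.99157749,  0.45333249]), 'wrist_torque': array([ 0.00580963,  0.00311798, -0.02251269]), 'gripper_force': 0.0, 'opening': 0.0930085502481612}
top {'fx': 463.5093945684283, 'fy': 463.5093945684283, 'cx': 320.2165567203976, 'cy': 240.97919068411008, 'extrinsics': array([[ 0.02540025, -0.99964594, -0.00792602,  0.02493983],
       [-0.98808668, -0.02390111, -0.1520311 ,  0.58228019],
       [ 0.15178784,  0.01169322, -0.98834393,  1.01883953],
       [ 0.        ,  0.        ,  0.        ,  1.        ]])}
side {'fx': 492.1426433085439, 'fy': 492.1426433085439, 'cx': 321.180061505159, 'cy': 233.12217674941618, 'extrinsics': array([[-0.70052826, -0.71326602,  0.02262181,  0.43039735],
       [-0.39748234,  0.36366433, -0.84247021,  0.27615089],
       [ 0.59267863, -0.59916595, -0.53826778,  0.79468512],
       [ 0.        ,  0.        ,  0.        ,  1.        ]])}
```

View pics/top0.png

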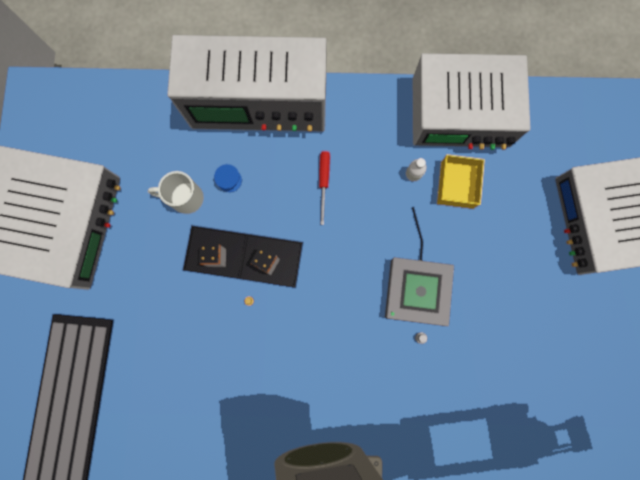

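View pics/side0.png

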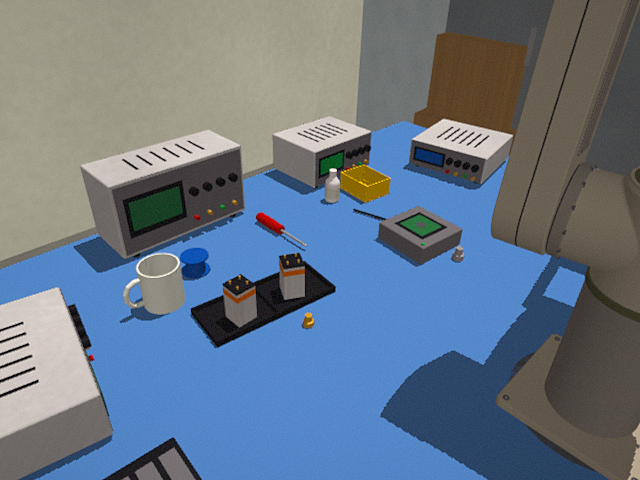

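```bash
cat > h.py <<'E'
import numpy as np,cv2
from plant import robot
from scipy.spatial.transform import Rotation as R
def cloud(n,d):
    c=robot.calibration(n);v,u=np.mgrid[:480,:640]
    P=np.stack([(u-c["cx"])/c["fx"]*d,(v-c["cy"])/c["fy"]*d,d],-1)
    E=c["extrinsics"];return (P-E[:3,3])@E[:3,:3]
def plane(n,uv,z):
    c=robot.calibration(n);E=c["extrinsics"];uv=np.atleast_2d(uv).astype(float)
    r=np.c_[(uv[:,0]-c["cx"])/c["fx"],(uv[:,1]-c["cy"])/c["fy"],np.ones(len(uv))]@E[:3,:3]
    o=-E[:3,:3].T@E[:3,3];return o+r*((z-o[2])/r[:,2])[:,None]
def rect(xy):
    (c,s,a)=cv2.minAreaRect((xy*1000).astype(np.float32));return np.round(c,1),np.round(s,1),round(a,1)
E
python3 - <<'E'
from h import *
for n in("top","side"):
    f=np.load(f"pics/{n}0.npz");p,d=f["p"],f["d"];W=cloud(n,d)
    hsv=cv2.cvtColor(p,cv2.COLOR_BGR2HSV)
    boxes={"top":[(190,235,230,275),(240,235,290,285)],"side":[(215,265,265,335),(272,245,312,302)]}[n]
    for (a,b,c,e) in boxes:
        w=W[b:e,a:c].reshape(-1,3);ok=(d[b:e,a:c].ravel()>0)
        t=w[ok&(w[:,2]>.076)&(w[:,2]<.095)];print(n,"top face",len(t),t[:,2].mean(),rect(t[:,:2]))
        t=w[ok&(w[:,2]>.025)&(w[:,2]<.095)];print("   all",len(t),rect(t[:,:2]))
    g=cv2.inRange(hsv,(50,80,60),(85,255,255));cs=cv2.findContours(g,cv2.RETR_EXTERNAL,cv2.CHAIN_APPROX_NONE)[0]
    for k in cs:
        if cv2.contourArea(k)>200: 
            q=plane(n,k[:,0],.045);print("green",cv2.boundingRect(k),rect(q[:,:2]))
    # reader top by depth
    m=(W[...,2]>.036)&(W[...,2]<.055)&(d>0);m=m.astype(np.uint8)
    no,l,st,ce=cv2.connectedComponentsWithStats(m)
    for i in range(1,no):
        if st[i,4]>1500: print("45mm",st[i],rect(W[l==i][:,:2]))
    # tray black at rim
    k=cv2.inRange(hsv,(0,0,0),(179,255,45));
    if n=="top":
        k[:220]=0;k[290:]=0;k[:,:180]=0;k[:,305:]=0
        ys,xs=np.nonzero(k);print("tray",rect(plane(n,np.c_[xs,ys],.014)[:,:2]))
E
```

```text
top top face 376 0.08361318358856219 (array([543.2, 284.8]), array([41.1, 43. ]), 0.9)
   all 505 (array([543.2, 284.6]), array([42.4, 43.4]), 1.2)
top top face 368 0.08354987791732807 (array([533.9, 163.5]), array([42.8, 42. ]), 61.5)
   all 436 (array([533.8, 163.5]), array([43. , 42.2]), 62.1)
green (405, 274, 32, 33) (array([ 474. , -189.2]), array([66.8, 67.6]), 84.1)
green (81, 233, 18, 44) (array([536.7, 567. ]), array([ 19.5, 100.8]), 80.9)
green (427, 134, 41, 8) (array([ 836.7, -254.7]), array([17.4, 95.1]), 1.3)
45mm [ 387  257   67   69 3866] (array([ 474.2, -189.9]), array([140.7, 139.9]), 84.1)
tray (array([547.1, 222.1]), array([262.5, 102.5]), 83.0)
side top face 435 0.08297960567441719 (array([542.8, 284.5]), array([45.8, 43.7]), 1.0)
   all 1106 (array([542.7, 284.8]), array([46.1, 44.4]), 0.8)
side top face 345 0.08306883730144263 (array([532.8, 164.4]), array([42.4, 45.7]), 63.6)
   all 856 (array([532.5, 164.8]), array([42.6, 47.4]), 62.2)
green (400, 215, 42, 21) (array([ 475.8, -191.8]), array([72.7, 72.5]), 84.9)
green (129, 187, 54, 43) (array([965.7, 220.4]), array([128. , 178.3]), 68.9)
green (321, 153, 22, 22) (array([ 860.4, -282.5]), array([ 62.3, 153. ]), 43.5)
45mm [   0   28  436   69 1710] (array([2165.7, -910.8]), array([2209.6,  582.5]), 75.1)
45mm [ 380  206   83   46 2021] (array([ 471.9, -189.2]), array([144.3, 142.2]), 83.7)
```

```bash
cat >> h.py <<'E'
def plan(pos,yaw):
    "turn first (rad, tool axes), then shift (mm) along the turned tool's axes"
    s=robot.read_state();T=R.from_euler("z",yaw,degrees=True)*R.from_rotvec([np.pi,0,0])
    C=R.from_rotvec(s["orientation"])
    print("t",s["t"],"pos",s["tool_pos"].round(4),"turn",(C.inv()*T).as_rotvec().round(4),"shift mm",(T.inv().apply(np.array(pos)-s["tool_pos"])*1000).round(1),
     "unturned",(C.inv().apply(np.array(pos)-s["tool_pos"])*1000).round(1),"q6",s["q"][5].round(2))
E
python3 -c "
from h import *
plan([.43,-.25,.40],1);plan([.543,.2845,.33],1)"
```

```text
t 0.1 pos [ 0.1407 -0.583   0.4038] turn [-0.0017  0.      0.2194] shift mm [ 295.  -327.9    3.8] unturned [ 359.3 -255.9    4.3] q6 -0.09
t 0.1 pos [ 0.1407 -0.583   0.4038] turn [-0.0017  0.      0.2194] shift mm [ 417.3 -860.4   73.8] unturned [ 594.6 -748.8   75.2] q6 -0.09
```

apply_moves([
  [[0, 0, 0], [0, 0, 0.11]],
  [[0, 0, 0], [0, 0, 0.11]],
  [[29, -32, 0], [0, 0, 0]],
  [[29, -32, 0], [0, 0, 0]],
  [[29, -32, 0], [0, 0, 0]],
  [[29, -32, 0], [0, 0, 0]],
  [[29, -32, 0], [0, 0, 0]],
  [[29, -32, 0], [0, 0, 0]],
  [[29, -32, 0], [0, 0, 0]],
  [[29, -32, 0], [0, 0, 0]],
  [[29, -32, 0], [0, 0, 0]],
  [[29, -32, 0], [0, 0, 0]],
], claw=1, newtons=40)

```text
t: 1.1
tool_pos: [0.4161, -0.2679, 0.4045]
orientation: [-3.141, -0.026, 0.0]
force: [0.6, -0.9, -0.7]
opening: 0.0931
gripper_force: 0.0
```

apply_moves([
  [[5, -36, 0], [0, 0, 0]],
  [[5, -36, 0], [0, 0, 0]],
  [[5, -36, 0], [0, 0, 0]],
  [[5, -36, 0], [0, 0, 0]],
  [[5, -36, 0], [0, 0, 0]],
  [[5, -36, 0], [0, 0, 0]],
  [[5, -36, 0], [0, 0, 0]],
  [[5, -36, 0], [0, 0, 0]],
  [[5, -36, 0], [0, 0, 0]],
  [[5, -36, 0], [0, 0, 0]],
  [[5, -36, 0], [0, 0, 0]],
  [[5, -36, 0], [0, 0, 0]],
])

```text
t: 2.1
tool_pos: [0.4677, 0.165, 0.4044]
orientation: [3.141, 0.027, -0.001]
force: [-0.1, -0.3, 0.9]
opening: 0.093
gripper_force: 0.0
```

```bash
python3 -c "
from h import *
plan([.543,.2845,.33],1)"
```

```text
t 2.1 pos [0.4677 0.165  0.4044] turn [ 0.0002  0.0004 -0.0005] shift mm [  77.4 -118.2   74.4] unturned [  77.3 -118.2   74.4] q6 1.79
```

apply_moves([
  [[18, -28, 18], [0, 0, 0]],
  [[18, -28, 18], [0, 0, 0]],
  [[18, -28, 18], [0, 0, 0]],
  [[18, -28, 18], [0, 0, 0]],
  [[0, 0, 0], [0, 0, 0]],
  [[0, 0, 0], [0, 0, 0]],
  [[0, 0, 0], [0, 0, 0]],
  [[0, 0, 0], [0, 0, 0]],
])

```text
t: 2.77
tool_pos: [0.5383, 0.2756, 0.3343]
orientation: [-3.141, -0.025, -0.003]
force: [0.1, -0.5, 0.2]
opening: 0.0926
gripper_force: 0.0
```

```bash
python3 - <<'E'
from h import *
plan([.543,.2845,.226],1)
p,d=robot.read_camera("wrist");cv2.imwrite("pics/w1.png",p)
print(robot.calibration("wrist"))
E
```

```text
t 2.7667 pos [0.5383 0.2756 0.3343] turn [-0.0005 -0.002  -0.0012] shift mm [  4.9  -8.8 108.3] unturned [  4.7  -8.7 108.3] q6 1.94
{'fx': 371.64829954431775, 'fy': 371.64829954431775, 'cx': 322.0015190985557, 'cy': 244.57575047980256, 'extrinsics': array([[ 1.67358475e-02, -9.99859791e-01, -5.56316649e-04,
         2.65728974e-01],
       [-9.65515363e-01, -1.63055546e-02,  2.59834973e-01,
         5.13086512e-01],
       [-2.59807613e-01, -3.81142623e-03, -9.65652876e-01,
         4.64195647e-01],
       [ 0.00000000e+00,  0.00000000e+00,  0.00000000e+00,
         1.00000000e+00]])}
```

View pics/w1.png

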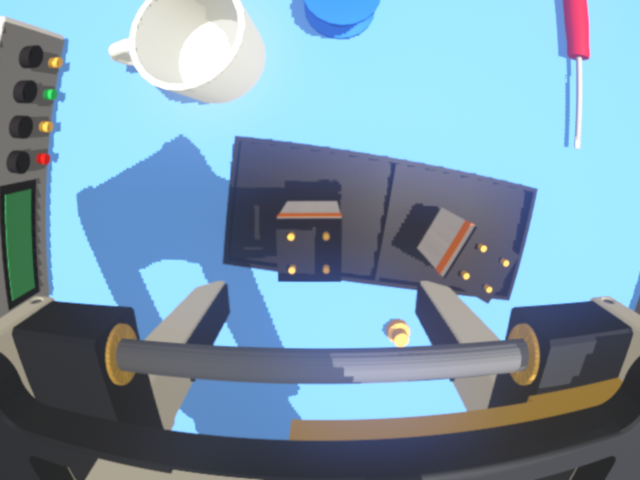

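apply_moves([
  [[5, -9, 0], [0, 0, 0]],
  [[0, 0, 20], [0, 0, 0]],
  [[0, 0, 20], [0, 0, 0]],
  [[0, 0, 10], [0, 0, 0]],
  [[0, 0, 0], [0, 0, 0]],
  [[0, 0, 0], [0, 0, 0]],
  [[0, 0, 0], [0, 0, 0]],
  [[0, 0, 0], [0, 0, 0]],
])

```text
t: 3.48
tool_pos: [0.5436, 0.2854, 0.2847]
orientation: [-3.14, -0.026, -0.004]
force: [-0.0, -1.1, -0.1]
opening: 0.093
gripper_force: 0.0
```

```bash
python3 - <<'E'
from h import *
plan([.543,.2845,.226],1)
# pins seen by fisheye at the w1 pose
E=np.array([[1.67358475e-02,-9.99859791e-01,-5.56316649e-04,.265728974],[-.965515363,-.0163055546,.259834973,.513086512],[-.259807613,-.00381142623,-.965652876,.464195647]])
for uv in [(291,237),(326,237),(326,270),(292,270),(483,248),(506,263),(466,275),(488,289)]:
    x,y=(uv[0]-322.0)/371.65,(uv[1]-244.58)/371.65;r=np.hypot(x,y)
    v=np.array([x/r*np.sin(r),y/r*np.sin(r),np.cos(r)])@E[:,:3];o=-E[:,:3].T@E[:,3]
    print(uv,(o+v*(.089-o[2])/v[2]).round(4))
E
```

```text
t 3.4833 pos [0.5436 0.2854 0.2847] turn [-0.001  -0.0026 -0.001 ] shift mm [-0.6  0.9 58.7] unturned [-0.8  1.  58.7] q6 1.95
(291, 237) [0.5553 0.2945 0.089 ]
(326, 237) [0.5557 0.2725 0.089 ]
(326, 270) [0.5338 0.2721 0.089 ]
(292, 270) [0.5334 0.294  0.089 ]
(483, 248) [0.5502 0.1664 0.089 ]
(506, 263) [0.5396 0.1464 0.089 ]
(466, 275) [0.5309 0.1766 0.089 ]
(488, 289) [0.5203 0.1577 0.089 ]
```

apply_moves([
  [[0, 1, 15], [0, 0, 0]],
  [[0, 0, 15], [0, 0, 0]],
  [[0, 0, 15], [0, 0, 0]],
  [[0, 0, 9], [0, 0, 0]],
  [[0, 0, 4], [0, 0, 0]],
  [[0, 0, 0], [0, 0, 0]],
  [[0, 0, 0], [0, 0, 0]],
  [[0, 0, 0], [0, 0, 0]],
  [[0, 0, 0], [0, 0, 0]],
])

```text
t: 4.23
tool_pos: [0.5436, 0.2846, 0.226]
orientation: [-3.141, -0.026, -0.003]
force: [-0.0, 1.1, 0.6]
opening: 0.0929
gripper_force: 0.0
```

apply_moves([
  [[0, 0, 0], [0, 0, 0]],
  [[0, 0, 0], [0, 0, 0]],
  [[0, 0, 0], [0, 0, 0]],
  [[0, 0, 0], [0, 0, 0]],
  [[0, 0, 0], [0, 0, 0]],
  [[0, 0, 0], [0, 0, 0]],
  [[0, 0, 0], [0, 0, 0]],
  [[0, 0, 0], [0, 0, 0]],
  [[0, 0, 0], [0, 0, 0]],
  [[0, 0, 0], [0, 0, 0]],
  [[0, 0, 0], [0, 0, 0]],
  [[0, 0, 0], [0, 0, 0]],
], claw=0, newtons=40)

```text
t: 5.23
tool_pos: [0.543, 0.2844, 0.2247]
orientation: [-3.141, -0.026, 0.0]
force: [0.2, 1.9, -1.0]
opening: 0.0418
gripper_force: 40.0
```

Gripped at 42 mm. Lift 50 mm and let the readings settle.

apply_moves([
  [[0, 0, -5], [0, 0, 0]],
  [[0, 0, -10], [0, 0, 0]],
  [[0, 0, -12], [0, 0, 0]],
  [[0, 0, -12], [0, 0, 0]],
  [[0, 0, -7], [0, 0, 0]],
  [[0, 0, -4], [0, 0, 0]],
  [[0, 0, 0], [0, 0, 0]],
  [[0, 0, 0], [0, 0, 0]],
  [[0, 0, 0], [0, 0, 0]],
  [[0, 0, 0], [0, 0, 0]],
  [[0, 0, 0], [0, 0, 0]],
])

```text
t: 6.15
tool_pos: [0.5428, 0.2842, 0.2739]
orientation: [3.141, 0.026, -0.002]
force: [0.5, -0.7, -4.8]
opening: 0.0417
gripper_force: 40.0
```

apply_moves([
  [[0, 0, 0], [0, 0, 0]],
  [[0, 0, 0], [0, 0, 0]],
  [[0, 0, 0], [0, 0, 0]],
])

```text
t: 6.4
tool_pos: [0.543, 0.2844, 0.2745]
orientation: [3.141, 0.026, -0.0]
force: [0.7, -0.4, -5.8]
opening: 0.0418
gripper_force: 40.0
```

apply_moves([
  [[0, 0, 0], [0, 0, 0]],
  [[0, 0, 0], [0, 0, 0]],
  [[0, 0, 0], [0, 0, 0]],
])

```text
t: 6.65
tool_pos: [0.5431, 0.2844, 0.2748]
orientation: [-3.141, -0.027, -0.0]
force: [-0.5, 0.2, -5.9]
opening: 0.0421
gripper_force: 40.0
```

```bash
python3 - <<'E'
from h import *
F=[]
for i in range(4):
    s=robot.read_state();F.append(s["force"][2]);p,d=robot.read_camera("side")
print(np.round(F,2),s["joint_torque"].round(2),s["wrist_torque"])
W=cloud("side",d);m=(np.hypot(W[...,0]-.543,W[...,1]-.2845)<.035)&(W[...,2]>.03)&(d>0);print("lowest",np.percentile(W[m][:,2],[0,1,5,50]))
cv2.imwrite("pics/s2.png",p)
E
```

```text
[-5.94 -6.48 -5.95 -4.45] [-0.000e+00 -6.326e+01 -4.936e+01 -2.000e-02 -9.000e-02 -0.000e+00] [0.00928922 0.01543427 0.00508438]
lowest [0.05243985 0.05586014 0.06391642 0.13519519]
```

View pics/s2.png

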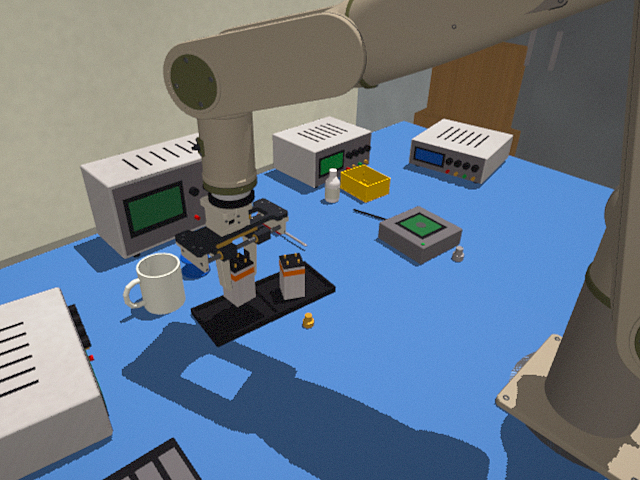

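The side view shows can A at (240,280) held upright clear of the tray. It weighs about 5.8 N, so it is likely the heavy one. I'll put it back and weigh B too.

apply_moves([
  [[0, 0, 12], [0, 0, 0]],
  [[0, 0, 12], [0, 0, 0]],
  [[0, 0, 10], [0, 0, 0]],
  [[0, 0, 7], [0, 0, 0]],
  [[0, 0, 4], [0, 0, 0]],
  [[0, 0, 3], [0, 0, 0]],
  [[0, 0, 1.5], [0, 0, 0]],
  [[0, 0, 0], [0, 0, 0]],
  [[0, 0, 0], [0, 0, 0]],
  [[0, 0, 0], [0, 0, 0]],
  [[0, 0, 0], [0, 0, 0]],
  [[0, 0, 0], [0, 0, 0]],
])

```text
t: 7.85
tool_pos: [0.5432, 0.2844, 0.2256]
orientation: [-3.141, -0.026, -0.001]
force: [1.3, -0.0, -5.6]
opening: 0.0421
gripper_force: 40.0
```

apply_moves([
  [[0, 0, 0.3], [0, 0, 0]],
  [[0, 0, 0], [0, 0, 0]],
  [[0, 0, 0], [0, 0, 0]],
])

```text
t: 8.1
tool_pos: [0.5431, 0.2844, 0.2249]
orientation: [3.141, 0.026, 0.0]
force: [0.1, 0.0, -5.6]
opening: 0.0414
gripper_force: 40.0
```

apply_moves([
  [[0, 0, 0.4], [0, 0, 0]],
  [[0, 0, 0], [0, 0, 0]],
  [[0, 0, 0], [0, 0, 0]],
  [[0, 0, 0], [0, 0, 0]],
])

```text
t: 8.43
tool_pos: [0.5431, 0.2844, 0.2247]
orientation: [-3.141, -0.026, -0.0]
force: [-0.1, -0.3, -4.1]
opening: 0.0419
gripper_force: 40.0
```

apply_moves([
  [[0, 0, 0], [0, 0, 0]],
  [[0, 0, 0], [0, 0, 0]],
  [[0, 0, 0], [0, 0, 0]],
  [[0, 0, 0], [0, 0, 0]],
  [[0, 0, 0], [0, 0, 0]],
  [[0, 0, 0], [0, 0, 0]],
  [[0, 0, 0], [0, 0, 0]],
  [[0, 0, 0], [0, 0, 0]],
  [[0, 0, 0], [0, 0, 0]],
  [[0, 0, 0], [0, 0, 0]],
], claw=1)

```text
t: 9.27
tool_pos: [0.5431, 0.2844, 0.2245]
orientation: [-3.141, -0.026, 0.0]
force: [-0.1, -0.4, -0.1]
opening: 0.0929
gripper_force: 0.0
```

apply_moves([
  [[0, 0, -8], [0, 0, 0]],
  [[0, 0, -16], [0, 0, 0]],
  [[0, 0, -25], [0, 0, 0]],
  [[0, 0, -25], [0, 0, 0]],
  [[0, 0, -16], [0, 0, 0]],
  [[0, 0, 0], [0, 0, 0]],
  [[0, 0, 0], [0, 0, 0]],
  [[0, 0, 0], [0, 0, 0]],
  [[0, 0, 0], [0, 0, 0]],
  [[0, 0, 0], [0, 0, 0]],
])

```text
t: 10.1
tool_pos: [0.5425, 0.2841, 0.3128]
orientation: [3.14, 0.026, -0.004]
force: [0.2, -0.3, -0.4]
opening: 0.0932
gripper_force: 0.0
```

```bash
python3 - <<'E'
from h import *
plan([.534,.1635,.30],-28)
p,d=robot.read_camera("side");W=cloud("side",d)
w=W[245:335,205:270].reshape(-1,3);t=w[(w[:,2]>.076)&(w[:,2]<.095)&(abs(w[:,0]-.543)<.05)&(abs(w[:,1]-.285)<.05)];print(len(t),t[:,2].mean(),rect(t[:,:2]))
E
```

```text
t 10.1 pos [0.5425 0.2841 0.3128] turn [0.0017 0.0023 0.5055] shift mm [ 49.1 110.5  12.8] unturned [-10.5 120.5  12.9] q6 1.95
439 0.0830751376906089 (array([543.3, 284.6]), array([45. , 44.7]), 1.0)
```

A stands upright in its bay. Next is B.

apply_moves([
  [[0, 0, 0], [0, 0, 0.1]],
  [[0, 0, 0], [0, 0, 0.1]],
  [[0, 0, 0], [0, 0, 0.1]],
  [[0, 0, 0], [0, 0, 0.1]],
  [[0, 0, 0], [0, 0, 0.105]],
  [[12, 28, 3], [0, 0, 0]],
  [[12, 28, 3], [0, 0, 0]],
  [[12, 28, 3], [0, 0, 0]],
  [[12, 26, 3], [0, 0, 0]],
  [[0, 0, 0], [0, 0, 0]],
  [[0, 0, 0], [0, 0, 0]],
  [[0, 0, 0], [0, 0, 0]],
])

```text
t: 11.15
tool_pos: [0.5339, 0.1649, 0.3022]
orientation: [-3.048, 0.76, 0.001]
force: [0.1, 0.1, 0.2]
opening: 0.0928
gripper_force: 0.0
```

apply_moves([
  [[0, 0, 0], [0, 0, 0]],
  [[0, 0, 0], [0, 0, 0]],
  [[0, 0, 0], [0, 0, 0]],
])

```text
t: 11.4
tool_pos: [0.5339, 0.1656, 0.3025]
orientation: [-3.049, 0.757, 0.0]
force: [0.1, 0.4, 0.6]
opening: 0.0929
gripper_force: 0.0
```

```bash
python3 -c "
from h import *
plan([.534,.1635,.226],-28)"
```

```text
t 11.4 pos [0.5339 0.1656 0.3025] turn [-0.0001  0.      0.0018] shift mm [ 1.1  1.8 76.5] unturned [ 1.1  1.8 76.5] q6 2.27
```

apply_moves([
  [[1, 2, 0], [0, 0, 0]],
  [[0, 0, 15], [0, 0, 0]],
  [[0, 0, 20], [0, 0, 0]],
  [[0, 0, 18], [0, 0, 0]],
  [[0, 0, 14], [0, 0, 0]],
  [[0, 0, 9], [0, 0, 0]],
  [[0, 0, 0], [0, 0, 0]],
  [[0, 0, 0], [0, 0, 0]],
  [[0, 0, 0], [0, 0, 0]],
  [[0, 0, 0], [0, 0, 0]],
  [[0, 0, 0], [0, 0, 0]],
])

```text
t: 12.32
tool_pos: [0.5344, 0.1626, 0.2278]
orientation: [-3.048, 0.759, -0.003]
force: [0.7, -0.8, 0.8]
opening: 0.093
gripper_force: 0.0
```

apply_moves([
  [[0, 0, 0], [0, 0, 0]],
  [[0, 0, 0], [0, 0, 0]],
  [[0, 0, 0], [0, 0, 0]],
  [[0, 0, 0], [0, 0, 0]],
  [[0, 0, 0], [0, 0, 0]],
  [[0, 0, 0], [0, 0, 0]],
  [[0, 0, 0], [0, 0, 0]],
  [[0, 0, 0], [0, 0, 0]],
  [[0, 0, 0], [0, 0, 0]],
  [[0, 0, 0], [0, 0, 0]],
  [[0, 0, 0], [0, 0, 0]],
  [[0, 0, 0], [0, 0, 0]],
], claw=0, newtons=40)

```text
t: 13.32
tool_pos: [0.5338, 0.1625, 0.2265]
orientation: [-3.048, 0.759, -0.0]
force: [0.2, 0.8, -0.3]
opening: 0.0418
gripper_force: 40.0
```

apply_moves([
  [[0, 0, -5], [0, 0, 0]],
  [[0, 0, -10], [0, 0, 0]],
  [[0, 0, -12], [0, 0, 0]],
  [[0, 0, -12], [0, 0, 0]],
  [[0, 0, -7], [0, 0, 0]],
  [[0, 0, -4], [0, 0, 0]],
  [[0, 0, 0], [0, 0, 0]],
  [[0, 0, 0], [0, 0, 0]],
  [[0, 0, 0], [0, 0, 0]],
  [[0, 0, 0], [0, 0, 0]],
  [[0, 0, 0], [0, 0, 0]],
  [[0, 0, 0], [0, 0, 0]],
])

```text
t: 14.32
tool_pos: [0.5336, 0.1624, 0.276]
orientation: [3.048, -0.759, -0.001]
force: [-0.1, 0.0, -1.7]
opening: 0.042
gripper_force: 40.0
```

apply_moves([
  [[0, 0, 0], [0, 0, 0]],
  [[0, 0, 0], [0, 0, 0]],
  [[0, 0, 0], [0, 0, 0]],
  [[0, 0, 0], [0, 0, 0]],
])

```text
t: 14.65
tool_pos: [0.5338, 0.1625, 0.2765]
orientation: [3.048, -0.759, -0.0]
force: [-0.1, 0.2, -1.9]
opening: 0.0421
gripper_force: 40.0
```

```bash
python3 - <<'E'
from h import *
F=[]
for i in range(4):
    s=robot.read_state();F.append(s["force"][2]);p,d=robot.read_camera("side")
print(s["t"],np.round(F,2),s["tool_pos"],s["opening"])
cv2.imwrite("pics/s3.png",p[150:400,150:450])
E
```

```text
14.8 [-1.92 -1.77 -2.16 -1.52] [0.53381511 0.16247017 0.27658273] 0.041385219198919
```

View pics/s3.png

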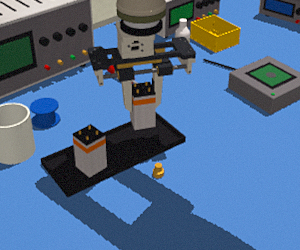

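The crop shows can B lifted upright at (145,105) and A standing in its bay at (90,150). B pulls 1.9 N, so it is the light can. I'll put it back.

apply_moves([
  [[0, 0, 12], [0, 0, 0]],
  [[0, 0, 12], [0, 0, 0]],
  [[0, 0, 10], [0, 0, 0]],
  [[0, 0, 7], [0, 0, 0]],
  [[0, 0, 4], [0, 0, 0]],
  [[0, 0, 3], [0, 0, 0]],
  [[0, 0, 1.7], [0, 0, 0]],
  [[0, 0, 0.3], [0, 0, 0]],
  [[0, 0, 0], [0, 0, 0]],
  [[0, 0, 0], [0, 0, 0]],
  [[0, 0, 0], [0, 0, 0]],
  [[0, 0, 0], [0, 0, 0]],
])

```text
t: 15.85
tool_pos: [0.5339, 0.1625, 0.2268]
orientation: [-3.048, 0.759, -0.001]
force: [-0.1, 0.2, -1.9]
opening: 0.0414
gripper_force: 40.0
```

apply_moves([
  [[0, 0, 0.2], [0, 0, 0]],
  [[0, 0, 0], [0, 0, 0]],
  [[0, 0, 0], [0, 0, 0]],
  [[0, 0, 0], [0, 0, 0]],
])

```text
t: 16.18
tool_pos: [0.5339, 0.1625, 0.2266]
orientation: [-3.048, 0.759, -0.001]
force: [-0.1, 0.8, -0.2]
opening: 0.0417
gripper_force: 40.0
```

apply_moves([
  [[0, 0, 0], [0, 0, 0]],
  [[0, 0, 0], [0, 0, 0]],
  [[0, 0, 0], [0, 0, 0]],
  [[0, 0, 0], [0, 0, 0]],
  [[0, 0, 0], [0, 0, 0]],
  [[0, 0, 0], [0, 0, 0]],
  [[0, 0, 0], [0, 0, 0]],
  [[0, 0, 0], [0, 0, 0]],
  [[0, 0, 0], [0, 0, 0]],
  [[0, 0, 0], [0, 0, 0]],
], claw=1)

```text
t: 17.02
tool_pos: [0.5338, 0.1625, 0.2263]
orientation: [3.048, -0.759, -0.0]
force: [-0.1, -1.2, 0.0]
opening: 0.0926
gripper_force: 0.0
```

apply_moves([
  [[0, 0, -8], [0, 0, 0]],
  [[0, 0, -16], [0, 0, 0]],
  [[0, 0, -25], [0, 0, 0]],
  [[0, 0, -25], [0, 0, 0]],
  [[0, 0, -14], [0, 0, 0]],
  [[0, 0, 0], [0, 0, 0]],
  [[0, 0, 0], [0, 0, -0.1]],
  [[0, 0, 0], [0, 0, -0.1]],
  [[0, 0, 0], [0, 0, -0.1]],
  [[0, 0, 0], [0, 0, -0.1]],
  [[0, 0, 0], [0, 0, -0.1]],
  [[0, 0, 0], [0, 0, -0.007]],
])

```text
t: 18.02
tool_pos: [0.5335, 0.1624, 0.3134]
orientation: [3.141, 0.037, -0.002]
force: [-0.9, -0.3, 0.6]
opening: 0.0932
gripper_force: 0.0
```

apply_moves([
  [[0, 0, 0], [0, 0, 0]],
  [[0, 0, 0], [0, 0, 0]],
  [[0, 0, 0], [0, 0, 0]],
  [[0, 0, 0], [0, 0, 0]],
])

```text
t: 18.35
tool_pos: [0.5338, 0.1625, 0.3142]
orientation: [3.141, 0.027, -0.0]
force: [-0.1, 1.2, 1.1]
opening: 0.0932
gripper_force: 0.0
```

```bash
python3 - <<'E'
from h import *
plan([.543,.2845,.30],1)
p,d=robot.read_camera("side");W=cloud("side",d);w=W.reshape(-1,3)
for x,y in((.543,.2845),(.534,.1625)):
    t=w[(w[:,2]>.076)&(w[:,2]<.095)&(abs(w[:,0]-x)<.035)&(abs(w[:,1]-y)<.035)];print(len(t),t[:,2].mean(),rect(t[:,:2]))
E
```

```text
t 18.35 pos [0.5338 0.1625 0.3142] turn [ 0.      0.0001 -0.0002] shift mm [  11.4 -121.9   14.2] unturned [  11.3 -121.9   14.2] q6 1.76
432 0.08313922413763528 (array([543.2, 284.6]), array([44.7, 44.5]), 1.4)
350 0.08303514225525467 (array([532.3, 163. ]), array([42.6, 46.3]), 62.0)
```

apply_moves([
  [[3, -25, 0], [0, 0, 0]],
  [[3, -32, 0], [0, 0, 0]],
  [[3, -32, 0], [0, 0, 0]],
  [[2, -25, 0], [0, 0, 0]],
  [[0.3, -8, 10], [0, 0, 0]],
  [[0, 0, 0], [0, 0, 0]],
  [[0, 0, 0], [0, 0, 0]],
  [[0, 0, 0], [0, 0, 0]],
  [[0, 0, 0], [0, 0, 0]],
  [[0, 0, 0], [0, 0, 0]],
])

```text
t: 19.23
tool_pos: [0.5431, 0.2835, 0.3047]
orientation: [3.141, 0.027, 0.001]
force: [-0.1, 0.7, -0.4]
opening: 0.0928
gripper_force: 0.0
```

```bash
python3 -c "
from h import *
plan([.543,.2845,.225],1)"
```

```text
t 19.2333 pos [0.5431 0.2835 0.3047] turn [ 0.     -0.0004 -0.0002] shift mm [-0.1 -1.  79.7] unturned [-0.1 -1.  79.7] q6 1.95
```

apply_moves([
  [[0, 0, 15], [0, 0, 0]],
  [[0, 0, 20], [0, 0, 0]],
  [[0, 0, 20], [0, 0, 0]],
  [[0, 0, 15], [0, 0, 0]],
  [[0, 0, 9], [0, 0, 0]],
  [[0, 0, 0], [0, 0, 0]],
  [[0, 0, 0], [0, 0, 0]],
  [[0, 0, 0], [0, 0, 0]],
  [[0, 0, 0], [0, 0, 0]],
  [[0, 0, 0], [0, 0, 0]],
])

```text
t: 20.07
tool_pos: [0.5434, 0.2849, 0.2268]
orientation: [-3.141, -0.029, -0.003]
force: [-0.1, 0.4, 0.3]
opening: 0.0928
gripper_force: 0.0
```

apply_moves([
  [[0, 0, 0], [0, 0, 0]],
  [[0, 0, 0], [0, 0, 0]],
  [[0, 0, 0], [0, 0, 0]],
  [[0, 0, 0], [0, 0, 0]],
  [[0, 0, 0], [0, 0, 0]],
  [[0, 0, 0], [0, 0, 0]],
  [[0, 0, 0], [0, 0, 0]],
  [[0, 0, 0], [0, 0, 0]],
  [[0, 0, 0], [0, 0, 0]],
  [[0, 0, 0], [0, 0, 0]],
  [[0, 0, 0], [0, 0, 0]],
  [[0, 0, 0], [0, 0, 0]],
], claw=0, newtons=40)

```text
t: 21.07
tool_pos: [0.5428, 0.2846, 0.2253]
orientation: [3.141, 0.029, -0.0]
force: [-0.1, -0.9, 0.6]
opening: 0.0417
gripper_force: 40.0
```

apply_moves([
  [[0, 0, -5], [0, 0, 0]],
  [[0, 0, -10], [0, 0, 0]],
  [[0, 0, -18], [0, 0, 0]],
  [[0, 0, -20], [0, 0, 0]],
  [[0, 0, -20], [0, 0, 0]],
  [[0, 0, -20], [0, 0, 0]],
  [[0, 0, -20], [0, 0, 0]],
  [[0, 0, -18], [0, 0, 0]],
  [[0, 0, -10], [0, 0, 0]],
  [[0, 0, -5], [0, 0, 0]],
  [[0, 0, 0], [0, 0, 0]],
  [[0, 0, 0], [0, 0, 0]],
])

```text
t: 22.07
tool_pos: [0.5426, 0.2845, 0.3704]
orientation: [3.141, 0.029, -0.002]
force: [-0.2, 0.5, -6.0]
opening: 0.0421
gripper_force: 40.0
```

```bash
python3 -c "
from h import *
print(robot.read_state()['opening'])
plan([.474,-.1895,.37],1)"
```

```text
0.042052043483290155
t 22.0667 pos [0.5426 0.2845 0.3704] turn [0.0004 0.0011 0.0013] shift mm [-7.680e+01  4.728e+02  4.000e-01] unturned [-77.5 472.7   0.7] q6 1.95
```

apply_moves([
  [[-2, 10, 0], [0, 0, 0]],
  [[-3, 20, 0], [0, 0, 0]],
  [[-4, 27, 0], [0, 0, 0]],
  [[-5, 30, 0], [0, 0, 0]],
  [[-5, 30, 0], [0, 0, 0]],
  [[-5, 30, 0], [0, 0, 0]],
  [[-5, 30, 0], [0, 0, 0]],
  [[-5, 30, 0], [0, 0, 0]],
  [[-5, 30, 0], [0, 0, 0]],
  [[-5, 30, 0], [0, 0, 0]],
  [[-5, 30, 0], [0, 0, 0]],
  [[-5, 30, 0], [0, 0, 0]],
])

```text
t: 23.07
tool_pos: [0.4937, -0.0451, 0.3699]
orientation: [-3.141, -0.029, 0.004]
force: [-0.0, -0.8, -6.0]
opening: 0.0416
gripper_force: 40.0
```

apply_moves([
  [[-5, 30, 0], [0, 0, 0]],
  [[-5, 30, 0], [0, 0, 0]],
  [[-5, 30, 0], [0, 0, 0]],
  [[-4, 25, 0], [0, 0, 0]],
  [[-3, 18, 0], [0, 0, 0]],
  [[-1, 10, 0], [0, 0, 0]],
  [[0, 0, 0], [0, 0, 0]],
  [[0, 0, 0], [0, 0, 0]],
  [[0, 0, 0], [0, 0, 0]],
  [[0, 0, 0], [0, 0, 0]],
  [[0, 0, 0], [0, 0, 0]],
  [[0, 0, 0], [0, 0, 0]],
])

```text
t: 24.07
tool_pos: [0.4748, -0.1859, 0.3713]
orientation: [-3.141, -0.032, -0.0]
force: [-0.9, 0.8, -7.3]
opening: 0.0417
gripper_force: 40.0
```

```bash
python3 - <<'E'
from h import *
plan([.474,-.1895,.316],1)
s=robot.read_state();print(s["opening"],s["force"])
p,d=robot.read_camera("side");W=cloud("side",d);cv2.imwrite("pics/s4.png",p)
p2,d2=robot.read_camera("top");W2=cloud("top",d2);t=s["tool_pos"]
for W_,D in((W,d),(W2,d2)):
    for lo,hi in ((.10,.135),(.142,.19)):
        m=(np.hypot(W_[...,0]-t[0],W_[...,1]-t[1])<.045)&(W_[...,2]>lo)&(W_[...,2]<hi)&(D>0)
        if m.any(): print(lo,m.sum(),"z",np.percentile(W_[m][:,2],[0,2,50]).round(4),rect(W_[m][:,:2]))
E
```

```text
t 24.0667 pos [ 0.4748 -0.1859  0.3713] turn [-0.0001 -0.      0.0026] shift mm [-0.9  3.6 55.3] unturned [-0.9  3.6 55.3] q6 1.08
0.041739907917298785 [-0.88729211  0.75680455 -7.31113005]
0.142 412 z [0.1488 0.1501 0.1689] (array([ 464.5, -175.9]), array([60.4, 35.7]), 47.1)
```

View pics/s4.png

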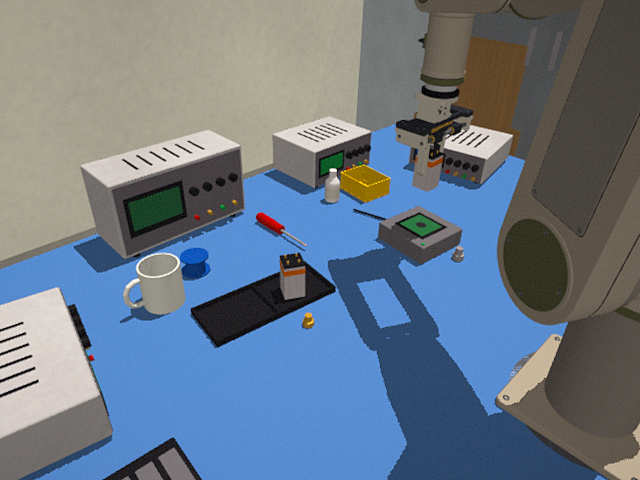

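The side view shows can A upright above the reader at (428,170) and B standing in its bay at (292,277). The last step is to lower 55 mm.

apply_moves([
  [[-1, 3.5, 4], [0, 0, 0]],
  [[0, 0, 8], [0, 0, 0]],
  [[0, 0, 12], [0, 0, 0]],
  [[0, 0, 12], [0, 0, 0]],
  [[0, 0, 10], [0, 0, 0]],
  [[0, 0, 6], [0, 0, 0]],
  [[0, 0, 3], [0, 0, 0]],
  [[0, 0, 0], [0, 0, 0]],
  [[0, 0, 0], [0, 0, 0]],
  [[0, 0, 0], [0, 0, 0]],
  [[0, 0, 0], [0, 0, 0]],
  [[0, 0, 0], [0, 0, 0]],
])

```text
t: 25.17
tool_pos: [0.4739, -0.1903, 0.317]
orientation: [3.141, 0.029, 0.002]
force: [-0.5, 0.0, -5.6]
opening: 0.0419
gripper_force: 40.0
```

apply_moves([
  [[0, 0, 0], [0, 0, 0]],
  [[0, 0, 0], [0, 0, 0]],
  [[0, 0, 0], [0, 0, 0]],
  [[0, 0, 0], [0, 0, 0]],
  [[0, 0, 0], [0, 0, 0]],
  [[0, 0, 0], [0, 0, 0]],
])

```text
t: 25.67
tool_pos: [0.4737, -0.1902, 0.3163]
orientation: [-3.141, -0.03, 0.0]
force: [0.6, -0.3, -5.4]
opening: 0.0419
gripper_force: 40.0
```

```bash
python3 - <<'E'
from h import *
plan([.474,-.1895,.316],1)
s=robot.read_state();t=s["tool_pos"];print(s["opening"],s["force"],abs(s["dq"]).max())
p,d=robot.read_camera("side");W=cloud("side",d)
m=(np.hypot(W[...,0]-t[0],W[...,1]-t[1])<.045)&(W[...,2]>.07)&(W[...,2]<.15)&(d>0)
print(m.sum(),W[m][:,2].min(),rect(W[m][:,:2]))
E
```

```text
t 25.6667 pos [ 0.4737 -0.1902  0.3163] turn [-0.0001  0.0001  0.0013] shift mm [ 0.3 -0.7  0.3] unturned [ 0.3 -0.7  0.3] q6 1.07
0.04194068114971367 [ 0.64301382 -0.27722733 -5.40512258] 0.0022193847685526512
524 0.09362144110827861 (array([ 462.7, -179.6]), array([60.1, 37. ]), 46.7)
```

```bash
python3 -c "
from plant import robot
print(robot.close_job())"
```

```text
the job is handed in; nothing more can be done
None
```

Can A is the heavier one (about 5.8 N against 1.9 N for B), and the job was handed in with the arm holding A upright and still over the reader window, its underside about 5 cm above the glass; can B stands upright back in its own bay.

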